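# Change over the filling bench: sample to the scale, risers to the gauge mark

## Task

Take the stack on the rubber mat apart: stand the sample bottle from its top upright in the middle of the scale's pan, without ever tipping it over. Of the three aluminium risers below, build on the steel filling pad, centred and square to it, the pile of two whose top comes level with the brass pointer of its height gauge; lay the one left over flat in the wooden cradle, centred between the end lips and square to it.

Things in the scene. Friction and masses are not known exactly. Their poses are not given: they have to be found in the camera images.
- bottle: Black dropper bottle that stands at the start on top of the stack, its centre within 12 mm of the top riser's (three like it stand at the far side of the bench and are not part of the job). Body a 36 mm cylinder 58 mm tall, then a 22 mm collar and a 12 mm rubber bulb; 88 mm tall in all, about 0.09 kg. Origin: centre of its underside, z up.
- riser_short: Smallest aluminium riser: block 76 mm long, 52 mm wide, 24 mm thick, 0.25 kg. At the start it is third from the bottom, under the bottle. Origin: centre of its underside; x along its length, y across its width, z up.
- riser_mid: Middle aluminium riser: plate 104 mm long, 58 mm wide, 12 mm thick, 0.19 kg. At the start it is second from the bottom. Origin: centre of its underside; x along its length, y across its width, z up.
- riser_long: Longest aluminium riser: plate 130 mm long, 64 mm wide, 18 mm thick, about 0.4 kg. At the start it lies at the bottom of the stack, on a black rubber mat 3 mm thick (160 x 90 mm). The three risers lie one upon another, long sides within 0.1 rad of one another, each shifted up to 7 mm from the one below. Origin: centre of its underside; x along its length, y across its width, z up.
- pad: Fixed steel filling pad: flat plate 10 mm thick, 180 mm (x) by 100 mm (y), with a height gauge standing at its +x end: a dark post from x = 85 to 101 mm, 30 mm wide, up to 66 mm above the bench. Origin: on the bench, under the place where the risers' centres go; the plate runs from x = -75 to +105 mm, y = -50 to +50 mm, and its top is at z = 10 mm. Risers lie with their length along its x.
- mark (a point): Tip of the gauge's brass pointer, at its upper face, which is the mark: 36 mm above the top of the pad, 68 mm from the pad's origin along the pad's +x. The pointer is 4 mm thick, 12 mm wide and points along the pad's -x.
- cradle: Fixed wooden cradle: board 190 mm (x) by 74 mm (y), 8 mm thick, with a lip 20 mm broad at each x end rising to 18 mm above the bench; 150 mm clear between the lips, the y sides open. Origin: on the bench under its centre; the riser lies on the board at z = 8 mm with its length along x.
- scale: Fixed low bench scale: grey body 155 mm (x) by 120 mm (y), display and keys at its -x end, and a rectangular steel pan 104 x 110 mm whose top is 34 mm above the bench. Origin: on the bench under the middle of the pan, which is 17.5 mm to the +x side of the middle of the grey body, z up. The pan does not yield.

How it is judged:
By the outcome, as a careful person would: the job done as asked, in the order asked, and still so for the second after the job is handed in, with the robot touching nothing.
It also fails if it takes over 120 s, if anything falls off the work surface, if the arm or the gripper's body presses on something with over 40 N, if the wrist force passes 120 N, or if a joint passes its speed limit or range.

## Robot

A 6-joint arm with a two-finger parallel gripper is mounted at the origin on the work surface. World frame = base frame: x ahead of the robot, y to its left, z up, the work surface at z = 0. Lengths are in m, angles in rad, forces in N, time in s.
With the tool pointing down it reaches from about 0.35 to 0.975 m from the base axis. Payload 4.9 kg.
Tool frame: the origin (TCP) lies at the very end of the fingers, on their centre line; the grasp point (between the pads) lies 19 mm behind it; z points along the fingers, y is the line along which they close (so a half turn about z gives the same grasp; the last joint's range is limited). The gripper opens to 85 mm and grips with 20 to 120 N. Pads are 22 mm wide; open, the fingers measure 114 mm over their backs; the gripper's body (76 mm by 85 mm) begins 54 mm behind the grasp point. The pads swing forward as they close: fully open they stand 13 mm farther back than shut.
Start: joints at [-1.281, 0.053, 1.613, -0, 1.476, -0.119], TCP at [0.248, -0.573, 0.231] pointing down, gripper open.
Joint ranges: [-3.01, 3.01], [-1.01, 2.22], [0.06, 2.58], [-1.02, 4.17], [0.09, 2.62], [-3.14, 3.14]. Speed limits (rad/s): [2.57, 2.57, 3.14, 3.14, 3.14, 3.14].

## Interface

Orientations are given as a unit quaternion [w, x, y, z].
In Python, from plant import * gives the robot as it stands.
- The arm moves only by the tool jog_arm, never from a script. Its argument "moves" is a list that holds one entry, the list of rows, each a list of 7 numbers: the finger opening in cm, from 0 to 8.54, then the shift along the tool's x, y, z in cm, then the turn, a rotation vector about the tool's x, y, z in rad. A call has 1 to 20 rows; each row shifts and turns the commanded pose from where the row before left it, along the tool's axes as they then stand; what a row does not reach is not made up. A row lasts 1/12 s, in which the tool goes at most 41.7 mm and 7.16 degrees, less where a joint would pass 70% of its speed; a pose out of reach is approached as far as the arm can. A call is refused whole if a number of a shift passes 4.17 or a number of a turn 0.125, either way. A call with a gripper value outside its range is refused whole. The fingers move at their own pace and stop on an object; the grip force is fixed at half the most. Time passes only in rows, so rows that do not move let the fingers close. It gives the time, the measured TCP pose, the force, the opening and the grip force at its end, in the units of the state.
- state(): the state, without advancing time (a new reading comes with each control period).
- grab_frame(name): name is "scene" or "top" or "wrist"; returns a dict with "color" (400x640x3 uint8, blue, green, red), "depth" (400x640 float32, m along the optical axis (not along the pixel's ray), 0 where there is no reading), "fx", "fy", "cx", "cy" (pixels), "R" (3x3) and "t" (3): a world point X has camera coordinates R X + t. Camera axes: x right, y down, z forward; pixel columns grow to the right and rows downward; lengths in m; the calibration is good to about 2 mm. A picture is of the moment at which its call begins.
- job_done(): hands the job in; it is judged then, once.
Trained networks look in a picture, given as the dict that the camera call returned (one of the last four; its "shot" number tells which), for a name from the list of things; names that differ only in an ending like _2 or _b are one class to them, and where a whole thing is asked for, a point or a joint stands for the part that bears it (a point fixed in the world has none). Each returns a list of dicts, best first, with "p" (0 to 1); they miss things now and then, are a little off and sometimes report something else, mostly with a low value. They report only what shows in the picture. A call takes as long as a camera call.
- recognise(name, picture): "rect" ([centre column, centre row, width, height] in pixels, round what is visible of it).
- regions_of(name, picture): "pixels" (400x640 bool, what is visible of it) and "rect" ([centre column, centre row, width, height] in pixels, round what is visible of it).
The state is a dict: "time": time; "joint_pos": joint angles; "joint_vel": joint speeds; "joint_efforts": joint torques, N m; "tool_pos": TCP position; "tool_rot": TCP orientation; "contact_force": force on the tool from outside, world axes, zero at the start; "ft_torque": the same for the moment, N m; "gripper_width": opening from 0.0 (shut) to 1.0 (fully open); "grasp_force": force on a finger pad.
Only numpy, scipy, OpenCV 4.12 (cv2) and the standard library are available. Lean on these libraries where they do the work, as an engineer would, in place of code of your own. Each camera call takes 0.05 s, during which the arm holds its last target. There are 200 camera calls.

## Working session

There is one attempt and no reset: what is moved stays moved. The work goes in short steps, Python scripts to look and compute and a tool call to move; the robot and the scene stay as the last step left them, time stands still between calls to the robot, and variables do not carry over. Pictures are saved under pics/ and viewed, at most 14 in all, crops included, and the job is handed in when it is done.

Besides the shell and the picture viewer there is one more tool, called after "Emit:" as name([rows], argument=value, ...), one row to a line, values as JSON. jog_arm: Moves the arm, as the interface text tells. Its arguments: {"type":"object","properties":{"moves":{"type":"array"}},"required":["moves"]}

```bash
mkdir -p pics; ls; cat > h.py <<'E'
from plant import *
import numpy as np, cv2
def cloud(f):
    d=f["depth"]; v,u=np.mgrid[0:400,0:640]
    P=np.stack([(u-f["cx"])/f["fx"]*d,(v-f["cy"])/f["fy"]*d,d],-1)
    return (P-f["t"])@f["R"], d>0     # R^T(P-t)
def rect(P2):
    (c,(w,h),a)=cv2.minAreaRect(P2.astype(np.float32)*1000)
    if w<h: w,h,a=h,w,a+90
    return np.round([c[0],c[1],w,h,((a+90)%180)-90],1)
E
python3 - <<'E'
from h import *
s=state(); print(s)
for n in("top","scene"):
    f=grab_frame(n); cv2.imwrite(f"pics/{n}0.png",f["color"]); P,ok=cloud(f)
    print(n,f["fx"],np.round(f["R"],3).tolist(),f["t"])
    for k in("bottle","riser_short","riser_mid","riser_long","pad","mark","cradle","scale"):
        for r in regions_of(k,f)[:4]:
            m=r["pixels"]&ok; Q=P[m]
            if len(Q)<10: print(k,r["p"],r["rect"]);continue
            z=np.percentile(Q[:,2],[5,50,95]); 
            print(k,round(r["p"],2),np.round(r["rect"]),"z",np.round(z,3),"med",np.round(np.median(Q,0),3),rect(Q[:,:2]))
E
```

```text
pics
{'time': 0.0, 'joint_pos': array([-1.28099322e+00,  5.33499469e-02,  1.61430362e+00, -9.52264904e-07,
        1.47601833e+00, -1.19004776e-01]), 'joint_vel': array([ 0.00102681,  0.00109261, -0.00047022,  0.00060382,  0.00155445,
        0.00059862]), 'joint_efforts': array([-1.39330554e-03, -3.93690240e+01, -3.70173025e+01, -1.85120784e-04,
        7.13565300e-03,  4.01274235e-06]), 'tool_pos': array([ 0.24826276, -0.57288802,  0.23006157]), 'tool_rot': array([-1.03579697e-03,  9.79181610e-01,  2.02983480e-01, -8.91475450e-05]), 'contact_force': array([ 0.32490501, -0.234838  ,  0.38433834]), 'ft_torque': array([-0.00667224, -0.04709778,  0.01819411]), 'grasp_force': 0.0, 'gripper_width': 0.9993570181689637}
top 421.0574037162085 [[0.002, -1.0, 0.001], [-0.977, -0.002, -0.211], [0.211, -0.001, -0.977]] [-7.99101476e-04  5.65416286e-01  1.09094011e+00]
bottle 0.61 [276. 190.  13.  18.] z [0.066 0.115 0.145] med [0.59  0.115 0.115] [602.5 121.1  51.6  38.7  15. ]
bottle 0.16 [277. 194.  18.  28.] z [0.042 0.057 0.061] med [0.576 0.112 0.057] [592.  118.5  77.   54.2   9.3]
riser_
[... 1265 characters left out ...]
.7  65.3  10.1]
riser_long 0.77 [362. 268.  33.  21.] z [0.004 0.017 0.022] med [0.652 0.133 0.017] [638.9 128.1  63.4  36.4 -77.8]
pad 0.65 [496. 236.  55.  61.] z [0.004 0.01  0.056] med [0.446 0.369 0.01 ] [420.6 368.2 201.2 107.   15.2]
mark 0.98 [496. 235.  58.  58.] z [0.006 0.01  0.057] med [0.449 0.37  0.01 ] [422.6 368.  196.7 104.8  14.4]
cradle 0.63 [212. 164.  51.  45.] z [0.005 0.008 0.019] med [ 0.462 -0.386  0.008] [ 457.8 -393.4  194.3   84.8   14.6]
scale 0.57 [266. 219.  88.  56.] z [0.007 0.031 0.035] med [ 0.621 -0.116  0.031] [ 586.8 -138.6  181.9  153.1  -11.8]
scale 0.24 [364. 252.  24.  18.] z [0.024 0.032 0.034] med [0.639 0.131 0.032] [621.6 123.5  58.2  48.  -79.9]
```

```bash
python3 - <<'E'
import cv2,numpy as np
t=cv2.imread("pics/top0.png");s=cv2.imread("pics/scene0.png")
a=cv2.resize(t[130:310,140:520],(800,379),interpolation=3)
cv2.imwrite("pics/topc.png",a)
cv2.imwrite("pics/scc.png",cv2.resize(s[110:320,150:550],(800,420),interpolation=3))
E
```

```text
(no output)
```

View pics/topc.png

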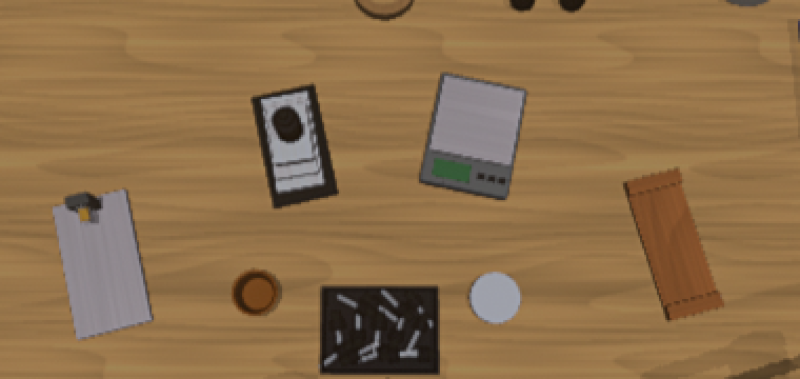

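View pics/scc.png

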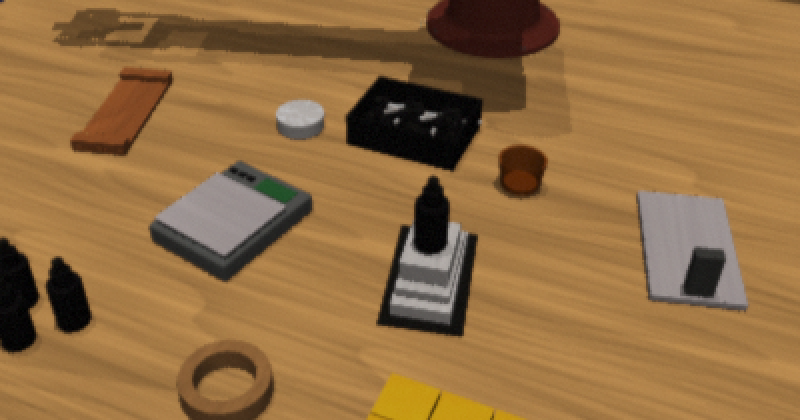

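Top crop: the stack is at about (290,145), the scale at (475,135) with its display on the near side. The pad is at (103,262) with its gauge post at the far end, so its +x points away from the robot. The cradle is at (673,243). The scene view agrees, and the three spare bottles are at its far left.

24 + 12 = 36 mm, so short and mid make the pile and long goes in the cradle.

```bash
cat >> h.py <<'E'
from scipy.spatial.transform import Rotation as Ro
def tool():
    s=state(); q=s["tool_rot"]; return s["tool_pos"],Ro.from_quat(q[[1,2,3,0]]).as_matrix(),s
def plan(x,y,z,yaw,quiet=False):
    """yaw (deg) of tool x in the world; prints turn to do first, then shift in the turned frame, cm"""
    p,R,s=tool(); c,n=np.cos(np.radians(yaw)),np.sin(np.radians(yaw))
    T=np.array([[c,n,0],[n,-c,0],[0,0,-1.]])
    rv=Ro.from_matrix(R.T@T).as_rotvec(); d=T.T@(np.array([x,y,z])-p)*100
    print("turn",np.round(rv,4),"shift cm",np.round(d,2),"n>=",int(np.ceil(max(np.abs(d))/4)))
def where():
    p,R,s=tool(); print("t",round(s["time"],2),"tcp",np.round(p*1000,1),"yaw",round(np.degrees(np.arctan2(R[1,0],R[0,0])),2),"tilt",np.round(R[:2,2],4),"w",round(s["gripper_width"],3),"F",np.round(s["contact_force"],1),"g",round(s["grasp_force"],1))
E
python3 - <<'E'
from h import *
where(); p,R,s=tool(); f=grab_frame("wrist")
C=-f["R"].T@f["t"]; print("cam in tool mm",R.T@(C-p)*1000,"optical axis in tool",R.T@f["R"][2],"img right in tool",R.T@f["R"][0],f["fx"],f["cx"],f["cy"])
plan(.50,.105,.33,12)
E
```

```text
t 0.9 tcp [ 248.4 -573.5  231.3] yaw 23.42 tilt [0. 0.] w 0.999 F [ 0.5  0.7 -0.5] g 0.0
cam in tool mm [  65.4464808     0.42388661 -143.87091709] optical axis in tool [-2.60104798e-01 -2.15087504e-04  9.65580368e-01] img right in tool [1.41603911e-03 9.99998815e-01 6.04202234e-04] 277.45829722209004 319.2686035795625 197.8793165528371
turn [ 0.000e+00 -1.000e-04  1.993e-01] shift cm [ 38.71 -61.14  -9.87] n>= 16
```

```bash
python3 - <<'E'
from h import *
plan(.588,.118,.26,12)
E
```

```text
turn [ 0.000e+00 -1.000e-04  1.993e-01] shift cm [ 47.59 -60.58  -2.87] n>= 16
```

Emit:
jog_arm([
  [[8.5,0,0,-3,0,0,0.1],[8.5,0,0,0.13,0,0,0.0993],[8.5,2.8,-3.57,0,0,0,0],[8.5,2.8,-3.57,0,0,0,0],[8.5,2.8,-3.57,0,0,0,0],[8.5,2.8,-3.57,0,0,0,0],[8.5,2.8,-3.57,0,0,0,0],[8.5,2.8,-3.57,0,0,0,0],[8.5,2.8,-3.57,0,0,0,0],[8.5,2.8,-3.57,0,0,0,0],[8.5,2.8,-3.57,0,0,0,0],[8.5,2.8,-3.57,0,0,0,0],[8.5,2.8,-3.57,0,0,0,0],[8.5,2.8,-3.57,0,0,0,0],[8.5,2.8,-3.57,0,0,0,0],[8.5,2.8,-3.57,0,0,0,0],[8.5,2.8,-3.57,0,0,0,0],[8.5,0,0,0,0,0,0],[8.5,0,0,0,0,0,0],[8.5,0,0,0,0,0,0]],
])

```text
time: 2.62
tool_pos: [0.5233, -0.0122, 0.2599]
tool_rot: [0.0, 0.994, 0.105, -0.0]
contact_force: [-0.3, -1.5, 0.0]
gripper_width: 0.998
grasp_force: 0.0
```

```bash
cat >> h.py <<'E'
def bands(n,zs,box,name=None):
    f=grab_frame(n); P,ok=cloud(f)
    if name: cv2.imwrite(f"pics/{name}.png",f["color"])
    b=ok&(P[...,0]>box[0])&(P[...,0]<box[1])&(P[...,1]>box[2])&(P[...,1]<box[3])
    for lo,hi in zs:
        Q=P[b&(P[...,2]>lo)&(P[...,2]<hi)]
        if len(Q)>5: print(n,lo,hi,len(Q),"z",np.round(np.median(Q[:,2])*1000,1),"rect",rect(Q[:,:2]),"mean",np.round(Q.mean(0)*1000,1))
    return f,P,b
E
python3 - <<'E'
from h import *
where()
Z=[(.018,.024),(.030,.036),(.053,.060),(.065,.11),(.13,.15)]
f,P,b=bands("wrist",Z,(.48,.70,.03,.2),"w1")
for k in("bottle","riser_short","riser_mid","riser_long"):
    for r in regions_of(k,f)[:1]:
        print(k,r["p"],r["rect"],rect(P[r["pixels"]&b][:,:2]))
bands("top",Z,(.48,.70,.03,.2))
E
```

```text
t 2.62 tcp [523.3 -12.2 259.9] yaw 12.04 tilt [-0.0003 -0.0004] w 0.998 F [-0.3 -1.5  0. ] g 0.0
wrist 0.018 0.024 1176 z 22.1 rect [590.3 117.9 129.1  64.   11.4] mean [589.7 109.3  22. ]
wrist 0.03 0.036 1057 z 34.1 rect [591.5 118.3 104.   58.2  10.3] mean [588.8 112.4  34. ]
wrist 0.053 0.06 1859 z 58.2 rect [592.7 117.7  76.   52.2   9.4] mean [591.3 112.   58.1]
wrist 0.065 0.11 433 z 90.0 rect [594.7 107.8  35.1  15.1  -7.1] mean [595.2 103.8  89.2]
wrist 0.13 0.15 483 z 133.1 rect [595.7 116.6  21.   19.3  -7.1] mean [595.7 115.5 137.3]
bottle 0.93 [212.6, 89.6, 49.1, 40.3] [589.  143.6  88.8  35.4 -75.5]
riser_short 0.97 [227.6, 98.3, 50.5, 72.5] [592.4 117.2  76.5  52.    9. ]
riser_mid 0.73 [230.8, 102.5, 51.7, 89.1] [590.6 117.9 106.   57.9  10.2]
riser_long 0.73 [234.4, 101.5, 56.2, 103.1] [590.2 117.8 129.   63.9  11.3]
top 0.018 0.024 120 z 21.1 rect [590.  118.1 130.5  63.8  10.7] mean [593.6 129.9  21.2]
top 0.03 0.036 118 z 33.5 rect [591.3 119.1 104.   56.9   9. ] mean [583.3 126.3  33.3]
top 0.053 0.06 231 z 57.2 rect [592.4 118.4  77.6  51.3   7.6] mean [585.9 119.5  57. ]
top 0.065 0.11 57 z 88.3 rect [585.9 113.   34.5  14.9 -63.3] mean [583.4 112.1  88.6]
top 0.13 0.15 43 z 134.2 rect [595.1 117.1  18.5  18.3  42. ] mean [594.7 116.7 137.5]
```

View pics/w1.png

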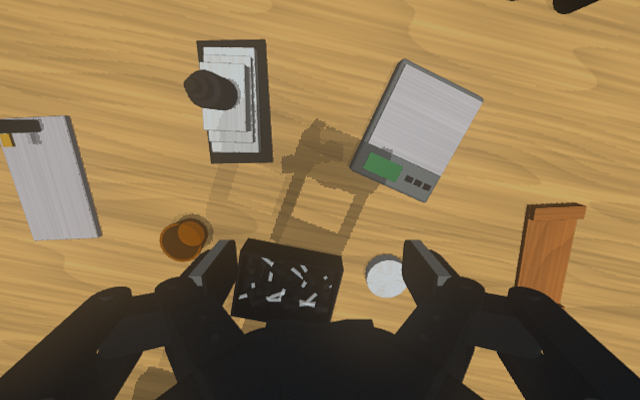

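The wrist view shows the stack at (230,100) with the bottle leaning outward through perspective at (212,90), the whole scale at (415,130), and parts of the pad (left) and cradle (right). The layer fits match the given sizes to within 1 mm.

```bash
python3 - <<'E'
from h import *
for n in("wrist","top"):
    f,P,b=bands(n,[(.029,.039)],(.48,.70,-.23,-.02))
    hsv=cv2.cvtColor(f["color"],cv2.COLOR_BGR2HSV)
    m=b&(P[...,2]>.03)&(P[...,2]<.039)&(hsv[...,1]<40)&(hsv[...,2]>110)
    n_,l,st,_=cv2.connectedComponentsWithStats(m.astype(np.uint8)); i=1+np.argmax(st[1:,4])
    print(n,"pan",rect(P[l==i][:,:2]),"z",np.median(P[l==i][:,2]))
    print("body"); 
    Q=P[b&(P[...,2]>.012)]; print(rect(Q[:,:2]))
f,P,b=bands("top",[(.006,.014),(.04,.07)],(.28,.56,.28,.47))
f,P,b=bands("top",[(.005,.012),(.014,.022)],(.3,.6,-.5,-.28))
plan(.5955,.1167,.16,10)
E
```

```text
wrist 0.029 0.039 7284 z 35.0 rect [ 599.3 -126.3  140.5  111.2  -11.5] mean [ 618.  -129.1   34.9]
wrist pan [ 617.  -130.1  110.4  104.3   78.4] z 0.03498677091373266
body
[ 596.4 -108.5  168.6  152.3  -11.8]
top 0.029 0.039 778 z 33.8 rect [ 599.5 -128.1  146.6  111.   -12.9] mean [ 603.3 -153.6   33.7]
top pan [ 610.9 -154.1  103.7   62.2  -12.9] z 0.03410384199628896
body
[ 558.5 -121.8  252.4  129.5  -47.3]
top 0.006 0.014 2078 z 10.3 rect [416.2 374.4 256.  185.8   1.3] mean [420.7 365.8  10.2]
top 0.04 0.07 124 z 61.6 rect [493.3 384.8  32.3  30.5  13. ] mean [496.7 384.   57.5]
top 0.005 0.012 1337 z 8.0 rect [ 4.499e+02 -3.907e+02  2.971e+02  2.165e+02  1.000e-01] mean [ 452.  -388.9    8.1]
top 0.014 0.022 380 z 17.9 rect [ 453.9 -388.8  190.3   75.1   13.9] mean [ 449.  -389.8   17.9]
turn [ 0.     -0.0001  0.0341] shift cm [  9.35 -11.49  10.01] n>= 3
```

Emit:
jog_arm([
  [[8.5,0,0,0,0,0,0.034],[8.5,1.87,-2.3,0,0,0,0],[8.5,1.87,-2.3,0,0,0,0],[8.5,1.87,-2.3,0,0,0,0],[8.5,1.87,-2.3,0,0,0,0],[8.5,1.87,-2.3,0,0,0,0],[8.5,0,0,2,0,0,0],[8.5,0,0,3,0,0,0],[8.5,0,0,3,0,0,0],[8.5,0,0,2,0,0,0],[8.5,0,0,0,0,0,0],[8.5,0,0,0,0,0,0],[8.5,0,0,0,0,0,0]],
])

```text
time: 4.2
tool_pos: [0.5964, 0.1173, 0.1618]
tool_rot: [0.0, 0.996, 0.088, 0.001]
contact_force: [0.4, 0.3, 0.3]
gripper_width: 0.997
grasp_force: 0.0
```

```bash
python3 - <<'E'
from h import *
where()
f,P,b=bands("wrist",[(.053,.060),(.13,.15),(.123,.14)],(.55,.64,.07,.16),"w2")
plan(.5955,.1167,.079,10)
E
```

```text
t 4.2 tcp [596.4 117.3 161.8] yaw 10.04 tilt [0.0025 0.0002] w 0.997 F [0.4 0.3 0.3] g 0.0
wrist 0.053 0.06 2142 z 58.1 rect [592.7 117.9  76.   52.2   9.7] mean [606.3 120.2  58. ]
wrist 0.13 0.15 782 z 132.8 rect [596.7 118.4  21.5  20.2 -81.7] mean [598.3 118.5 137.3]
wrist 0.123 0.14 572 z 132.0 rect [596.7 118.4  21.5  20.2 -81.7] mean [599.8 118.7 131.6]
turn [ 0.0004 -0.0039  0.0009] shift cm [-0.15  0.04  8.36] n>= 3
```

View pics/w2.png

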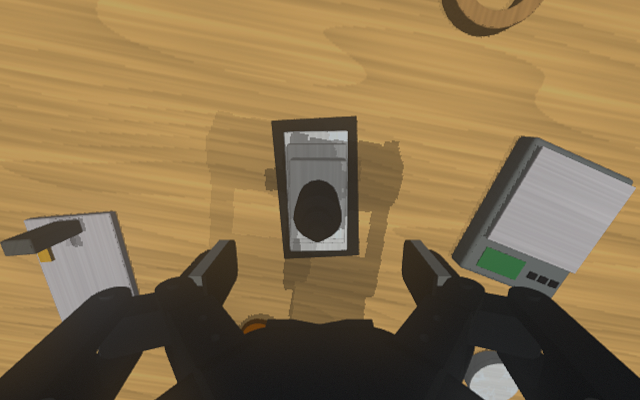

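The bottle at (318,210) is centred between the finger pads. I'll lower and close.

Emit:
jog_arm([
  [[8.5,0,-0.05,2,0,0,0],[8.5,0,0,2.2,0,0,0],[8.5,0,0,2,0,0,0],[8.5,0,0,1.3,0,0,0],[8.5,0,0,0.7,0,0,0],[8.5,0,0,0,0,0,0],[8.5,0,0,0,0,0,0],[6.5,0,0,0,0,0,0],[5,0,0,0,0,0,0],[4.2,0,0,0,0,0,0],[3.9,0,0,0,0,0,0],[3.7,0,0,0,0,0,0],[3.5,0,0,0,0,0,0],[3.3,0,0,0,0,0,0],[3,0,0,0,0,0,0],[3,0,0,0,0,0,0],[3,0,0,0,0,0,0]],
])

```text
time: 5.67
tool_pos: [0.5958, 0.1179, 0.0787]
tool_rot: [-0.0, 0.996, 0.088, 0.001]
contact_force: [-1.0, 0.4, 5.0]
gripper_width: 0.404
grasp_force: 59.6
```

```bash
python3 - <<'E'
from h import *
where(); plan(.5955,.1167,.079,10)
E
```

```text
t 5.67 tcp [595.8 117.9  78.7] yaw 10.05 tilt [0.001  0.0002] w 0.404 F [-1.   0.4  5. ] g 59.6
turn [-0.     -0.0011  0.001 ] shift cm [-0.05  0.12 -0.03] n>= 1
```

Emit:
jog_arm([
  [[3,0,0,-0.5,0,0,0],[3,0,0,-1,0,0,0],[3,0,0,-1.5,0,0,0],[3,0,0,-1.5,0,0,0],[3,0,0,-1,0,0,0],[3,0,0,-0.5,0,0,0],[3,0,0,0,0,0,0]],
])

```text
time: 6.25
tool_pos: [0.5961, 0.1178, 0.1397]
tool_rot: [0.0, 0.996, 0.088, 0.001]
contact_force: [0.3, -0.8, -1.6]
gripper_width: 0.407
grasp_force: 59.7
```

```bash
python3 - <<'E'
from h import *
where(); plan(.617,-.130,.138,10)
f,P,b=bands("wrist",[(.053,.060)],(.48,.7,.03,.2))
E
```

```text
t 6.25 tcp [596.1 117.8 139.7] yaw 10.06 tilt [0.0026 0.0001] w 0.407 F [ 0.3 -0.8 -1.6] g 59.7
turn [ 0.0003 -0.0025  0.001 ] shift cm [-2.25 24.77  0.17] n>= 7
wrist 0.053 0.06 3020 z 58.1 rect [599.5 119.   62.3  52.2   9.7] mean [609.8 121.3  58. ]
```

Emit:
jog_arm([
  [[3,-0.08,1,0,0,0,0],[3,-0.2,2,0,0,0,0],[3,-0.21,2.3,0,0,0,0],[3,-0.21,2.3,0,0,0,0],[3,-0.21,2.3,0,0,0,0],[3,-0.21,2.3,0,0,0,0],[3,-0.21,2.3,0,0,0,0],[3,-0.21,2.3,0,0,0,0],[3,-0.21,2.3,0,0,0,0],[3,-0.21,2.3,0,0,0,0],[3,-0.21,2,0,0,0,0],[3,-0.08,1.1,0,0,0,0],[3,0,0.3,0,0,0,0],[3,0,0,0,0,0,0],[3,0,0,0,0,0,0],[3,0,0,0,0,0,0]],
])

```text
time: 7.63
tool_pos: [0.6163, -0.1292, 0.1377]
tool_rot: [-0.0, 0.996, 0.088, -0.0]
contact_force: [-0.5, 0.6, -0.9]
gripper_width: 0.407
grasp_force: 59.9
```

```bash
python3 - <<'E'
from h import *
where(); f,P,b=bands("wrist",[(.031,.04),(.13,.2)],(.5,.7,-.23,-.02),"w3")
hsv=cv2.cvtColor(f["color"],cv2.COLOR_BGR2HSV)
m=b&(P[...,2]>.03)&(P[...,2]<.039)&(hsv[...,1]<40)&(hsv[...,2]>90)
print("pan",rect(P[m][:,:2]))
plan(.617,-.130,.058,10)
E
```

```text
t 7.63 tcp [ 616.3 -129.2  137.7] yaw 10.12 tilt [-0.0005  0.0005] w 0.407 F [-0.5  0.6 -0.9] g 59.9
wrist 0.031 0.04 10104 z 35.1 rect [ 616.5 -130.5  110.1  104.    78.2] mean [ 630.3 -126.6   35.1]
wrist 0.13 0.2 16566 z 188.7 rect [ 618.8 -129.3  106.6   31.9  -80.1] mean [ 622.8 -128.8  182.2]
pan [ 616.5 -130.5  110.1  104.    78.2]
turn [-0.0004  0.0003  0.0023] shift cm [0.05 0.09 7.98] n>= 2
```

View pics/w3.png

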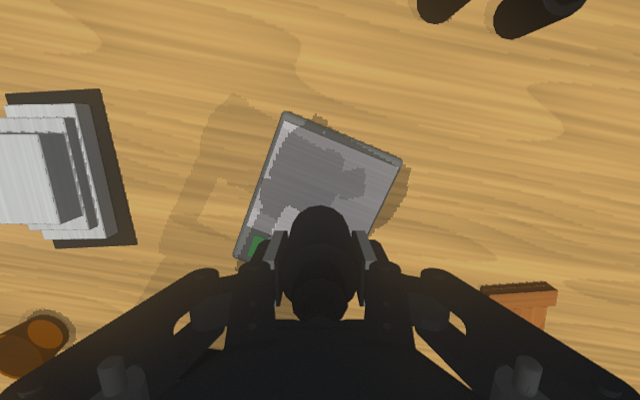

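The bottle is held upright at (322,250) over the pan, between the fingers. I'll lower it until it touches.

Emit:
jog_arm([
  [[3,0,0.1,1,0,0,0],[3,0,0,1.8,0,0,0],[3,0,0,1.8,0,0,0],[3,0,0,1.5,0,0,0],[3,0,0,1,0,0,0],[3,0,0,0.6,0,0,0],[3,0,0,0.2,0,0,0],[3,0,0,0.1,0,0,0],[3,0,0,0.05,0,0,0],[3,0,0,0.05,0,0,0],[3,0,0,0,0,0,0],[3,0,0,0,0,0,0]],
])

```text
time: 8.68
tool_pos: [0.6171, -0.1315, 0.0578]
tool_rot: [0.0, 0.996, 0.088, 0.001]
contact_force: [-0.6, -0.2, -0.2]
gripper_width: 0.405
grasp_force: 59.8
```

Emit:
jog_arm([
  [[3,0,-0.1,0,0,0,0],[3,0,0,0.1,0,0,0],[3,0,0,0.1,0,0,0],[3,0,0,0,0,0,0],[3,0,0,0,0,0,0]],
])

```text
time: 9.1
tool_pos: [0.6168, -0.1303, 0.0558]
tool_rot: [0.0, 0.996, 0.088, 0.0]
contact_force: [-2.1, 0.1, 3.2]
gripper_width: 0.406
grasp_force: 60.1
```

Emit:
jog_arm([
  [[3,0,0,0.05,0,0,0],[3.8,0,0,0,0,0,0],[4.5,0,0,0,0,0,0],[5.5,0,0,0,0,0,0],[7,0,0,0,0,0,0],[8.5,0,0,0,0,0,0],[8.5,0,0,0,0,0,0],[8.5,0,0,0,0,0,0],[8.5,0,0,-1,0,0,0],[8.5,0,0,-2,0,0,0],[8.5,0,0,-2,0,0,0],[8.5,0,0,-3,0,0,0],[8.5,0,0,-3,0,0,0],[8.5,0,0,-3,0,0,0],[8.5,0,0,0,0,0,0]],
])

```text
time: 10.35
tool_pos: [0.6203, -0.1315, 0.2041]
tool_rot: [0.003, 0.996, 0.088, 0.006]
contact_force: [1.4, -0.9, 1.8]
gripper_width: 0.997
grasp_force: 0.0
```

```bash
python3 - <<'E'
from h import *
where(); f,P,b=bands("wrist",[(.031,.04),(.05,.09),(.106,.13)],(.54,.7,-.20,-.06),"w4")
plan(.5925,.118,.195,9.5)
E
```

```text
t 10.35 tcp [ 620.3 -131.5  204.1] yaw 10.06 tilt [ 0.0132 -0.0045] w 0.997 F [ 1.4 -0.9  1.8] g 0.0
wrist 0.031 0.04 7053 z 35.1 rect [ 616.5 -130.4  110.   104.5   78. ] mean [ 620.9 -129.5   35.1]
wrist 0.05 0.09 213 z 73.0 rect [ 627.  -130.4   35.1   16.7  -87.5] mean [ 631.7 -128.7   72.2]
wrist 0.106 0.13 435 z 109.6 rect [ 617.5 -130.6   20.9   20.7   11. ] mean [ 619.1 -130.5  113.9]
turn [ 0.0048 -0.0089  0.0098] shift cm [  1.48 -25.02   0.6 ] n>= 7
```

View pics/w4.png

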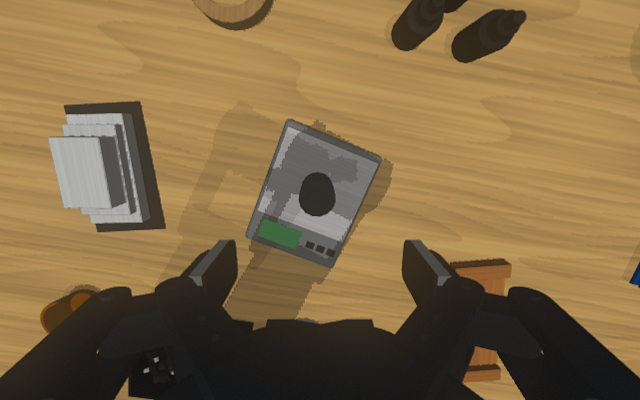

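The bottle stands on the pan at (317,193), within about 1 mm of its middle. Next is the short riser.

Emit:
jog_arm([
  [[8.5,0.1,-1.2,0,0,0,0],[8.5,0.15,-2.5,0,0,0,0.01],[8.5,0.15,-3,0,0,0,0],[8.5,0.15,-3,0,0,0,0],[8.5,0.15,-3,0,0,0,0],[8.5,0.15,-3,0,0,0,0],[8.5,0.15,-3,0,0,0,0],[8.5,0.15,-2.8,0,0,0,0],[8.5,0.1,-2,0,0,0,0],[8.5,0.1,-1.3,0,0,0,0],[8.5,0,-0.2,1.5,0,0,0],[8.5,0,0,2,0,0,0],[8.5,0,0,2,0,0,0],[8.5,0,0,1.5,0,0,0],[8.5,0,0,0,0,0,0],[8.5,0,0,0,0,0,0],[8.5,0,0,0,0,0,0]],
])

```text
time: 11.82
tool_pos: [0.5885, 0.1185, 0.125]
tool_rot: [-0.0, 0.997, 0.083, 0.0]
contact_force: [0.3, -0.3, 1.0]
gripper_width: 0.994
grasp_force: 0.0
```

```bash
python3 - <<'E'
from h import *
where(); f,P,b=bands("wrist",[(.018,.024),(.030,.036),(.053,.060)],(.48,.7,.03,.2))
plan(.5925,.118,.040,9.5)
E
```

```text
t 11.82 tcp [588.5 118.5 125. ] yaw 9.47 tilt [0.0004 0.    ] w 0.994 F [ 0.3 -0.3  1. ] g 0.0
wrist 0.018 0.024 1855 z 22.0 rect [590.1 118.1 129.8  64.   11.3] mean [605.7 120.8  22. ]
wrist 0.03 0.036 1455 z 34.1 rect [591.2 118.7 104.2  58.1  10.1] mean [618.  125.9  34. ]
wrist 0.053 0.06 6039 z 58.1 rect [592.7 117.8  76.   52.1   9.6] mean [594.8 118.2  58. ]
turn [ 0.0001 -0.0017 -0.0005] shift cm [0.34 0.1  8.57] n>= 3
```

```bash
python3 - <<'E'
from h import *
p,R,s=tool(); f=grab_frame("wrist"); P,ok=cloud(f); T=(P-p)@R*1000
for sg in(-1,1):
    m=ok&(sg*T[...,1]>36)&(sg*T[...,1]<62)&(abs(T[...,0])<20)&(T[...,2]<25)&(T[...,2]>-60)
    Q=T[m]; i=np.argsort(-Q[:,2])[:6]; print(np.round(Q[i],1).tolist(), np.round(np.percentile(Q[:,1],[1,99]),1))
E
```

```text
[[3.4, -42.1, -13.7], [-2.8, -42.0, -13.8], [-4.5, -42.1, -13.8], [-4.8, -42.0, -14.3], [-3.7, -41.9, -14.3], [2.1, -41.9, -14.5]] [-60.3 -41.4]
[[-3.6, 43.2, -14.1], [3.8, 43.1, -14.3], [-2.3, 43.0, -14.4], [2.3, 43.1, -14.6], [7.3, 43.2, -14.6], [5.6, 43.3, -14.7]] [42.7 60.9]
```

Emit:
jog_arm([
  [[6.6,0.34,0.1,0,0,0,0],[5.5,0,0,0,0,0,0],[5.5,0,0,0,0,0,0],[5.5,0,0,0,0,0,0],[5.5,0,0,0,0,0,0],[5.5,0,0,0,0,0,0]],
])

```text
time: 12.42
tool_pos: [0.5917, 0.1181, 0.1245]
tool_rot: [-0.0, 0.997, 0.083, -0.0]
contact_force: [-0.2, -0.0, 0.4]
gripper_width: 0.648
grasp_force: 0.0
```

```bash
python3 - <<'E'
from h import *
p,R,s=tool(); where(); f=grab_frame("wrist"); P,ok=cloud(f); T=(P-p)@R*1000
for sg in(-1,1):
    m=ok&(sg*T[...,1]>22)&(sg*T[...,1]<50)&(abs(T[...,0])<20)&(T[...,2]<25)&(T[...,2]>-60)
    Q=T[m]; i=np.argsort(-Q[:,2])[:4]; print(np.round(Q[i],1).tolist(), np.round(np.percentile(Q[:,1],[1,99]),1))
plan(.5926,.118,.03,9.6)
E
```

```text
t 12.42 tcp [591.7 118.1 124.5] yaw 9.48 tilt [-0.0001  0.    ] w 0.648 F [-0.2 -0.   0.4] g 0.0
[[-0.7, -26.9, -5.0], [8.1, -27.0, -5.2], [-3.0, -26.9, -5.3], [7.6, -27.0, -5.5]] [-49.3 -26.5]
[[6.9, 28.4, -4.8], [8.1, 28.3, -4.9], [-1.2, 28.2, -5.0], [-0.6, 28.2, -5.1]] [27.8 49.2]
turn [-0.      0.0001 -0.0021] shift cm [0.09 0.02 9.45] n>= 3
```

Emit:
jog_arm([
  [[6.6,0.09,0,0,0,0,0],[6.6,0,0,1.5,0,0,0],[6.6,0,0,2.5,0,0,0],[6.6,0,0,2.5,0,0,0],[6.6,0,0,1.5,0,0,0],[6.6,0,0,1,0,0,0],[6.6,0,0,0.3,0,0,0],[6.6,0,0,0,0,0,0],[6.6,0,0,0,0,0,0]],
])

```text
time: 13.22
tool_pos: [0.5935, 0.1183, 0.0326]
tool_rot: [-0.0, 0.997, 0.083, 0.001]
contact_force: [0.6, 0.1, -0.1]
gripper_width: 0.774
grasp_force: 0.0
```

```bash
python3 - <<'E'
from h import *
where(); plan(.5926,.118,.0315,9.6)
E
```

```text
t 13.22 tcp [593.5 118.3  32.6] yaw 9.48 tilt [0.0017 0.0002] w 0.774 F [ 0.6  0.1 -0.1] g 0.0
turn [ 0.0001 -0.0017 -0.002 ] shift cm [-0.1   0.01  0.11] n>= 1
```

Emit:
jog_arm([
  [[6.6,-0.1,0,0,0,-0.0017,-0.002],[6,0,0,0,0,0,0],[5.5,0,0,0,0,0,0],[5.2,0,0,0,0,0,0],[5,0,0,0,0,0,0],[4.5,0,0,0,0,0,0],[4.5,0,0,0,0,0,0],[4.5,0,0,0,0,0,0],[4.5,0,0,0,0,0,0]],
])

```text
time: 13.97
tool_pos: [0.5924, 0.1182, 0.0327]
tool_rot: [-0.0, 0.996, 0.084, -0.0]
contact_force: [-1.3, 2.1, 5.5]
gripper_width: 0.594
grasp_force: 62.5
```

```bash
python3 - <<'E'
from h import *
where(); f,P,b=bands("wrist",[(.053,.060)],(.54,.64,.08,.155))
E
```

```text
t 13.97 tcp [592.4 118.2  32.7] yaw 9.6 tilt [-0.0003  0.0001] w 0.594 F [-1.3  2.1  5.5] g 62.5
wrist 0.053 0.06 14944 z 58.1 rect [595.9 117.   75.7  70.4 -79.8] mean [599.5 118.7  58. ]
```

Emit:
jog_arm([
  [[4.5,0,0,-0.5,0,0,0],[4.5,0,0,-1,0,0,0],[4.5,0,0,-2,0,0,0],[4.5,0,0,-3,0,0,0],[4.5,0,0,-2.5,0,0,0],[4.5,0,0,-1.5,0,0,0],[4.5,0,0,-0.5,0,0,0],[4.5,0,0,0,0,0,0]],
])

```text
time: 14.68
tool_pos: [0.5927, 0.118, 0.1433]
tool_rot: [0.0, 0.996, 0.084, 0.001]
contact_force: [-0.0, 0.8, -3.9]
gripper_width: 0.598
grasp_force: 63.0
```

```bash
python3 - <<'E'
from h import *
where(); plan(.40,.29,.15,14.5)
bands("wrist",[(.018,.024),(.030,.036)],(.48,.7,.03,.2))
E
```

```text
t 14.68 tcp [592.7 118.  143.3] yaw 9.6 tilt [ 0.0014 -0.0001] w 0.598 F [-0.   0.8 -3.9] g 63.0
turn [ 0.0004 -0.0013 -0.0856] shift cm [-14.35 -21.47  -0.67] n>= 6
wrist 0.018 0.024 994 z 22.1 rect [629.7 126.2  63.4  49.3 -78.9] mean [645.1 129.5  22.1]
wrist 0.03 0.036 2408 z 34.1 rect [625.6 124.8  58.3  34.6 -80. ] mean [625.9 124.5  34.1]
```

Emit:
jog_arm([
  [[4.5,-0.7,-1,-0.5,0,-0.001,-0.0856],[4.5,-1.4,-2.1,0,0,0,0],[4.5,-1.7,-2.6,0,0,0,0],[4.5,-1.7,-2.6,0,0,0,0],[4.5,-1.7,-2.6,0,0,0,0],[4.5,-1.7,-2.6,0,0,0,0],[4.5,-1.7,-2.6,0,0,0,0],[4.5,-1.7,-2.5,0,0,0,0],[4.5,-1.3,-2,0,0,0,0],[4.5,-0.6,-0.9,0,0,0,0],[4.5,0,0,0,0,0,0],[4.5,0,0,0,0,0,0],[4.5,0,0,0,0,0,0]],
])

```text
time: 15.82
tool_pos: [0.4016, 0.2906, 0.1462]
tool_rot: [0.001, 0.992, 0.126, -0.002]
contact_force: [-0.4, 0.5, -2.7]
gripper_width: 0.594
grasp_force: 63.1
```

```bash
cat >> h.py <<'E'
def padpose(n="wrist",name=None):
    f,P,b=bands(n,[],(.28,.56,.27,.47),name)
    hsv=cv2.cvtColor(f["color"],cv2.COLOR_BGR2HSV)
    m=b&(P[...,2]>.0075)&(P[...,2]<.0145)&(hsv[...,1]<50)
    k,l,st,_=cv2.connectedComponentsWithStats(m.astype(np.uint8)); i=1+np.argmax(st[1:,4])
    r=rect(P[l==i][:,:2]); a=np.radians(r[4]); print("pad",r,"z",np.median(P[l==i][:,2]),"origin",np.round(r[:2]-15*np.array([np.cos(a),np.sin(a)]),1))
    Q=P[b&(P[...,2]>.036)&(P[...,2]<.09)&(P[...,0]>.45)]; print("post",rect(Q[:,:2]))
    return f,P
E
python3 - <<'E'
from h import *
where(); padpose("wrist","w5"); padpose("top")
E
```

```text
t 15.82 tcp [401.6 290.6 146.2] yaw 14.46 tilt [-0.0034 -0.0016] w 0.594 F [-0.4  0.5 -2.7] g 63.1
pad [426.  367.6 178.8  99.7  15. ] z 0.011172633655742958 origin [411.5 363.7]
post [493.  385.7  33.2  30.5  13.2]
pad [358.3 378.6  54.3  41.7  13.7] z 0.0104847761760671 origin [343.7 375. ]
post [0. 0. 0. 0. 0.]
```

View pics/w5.png

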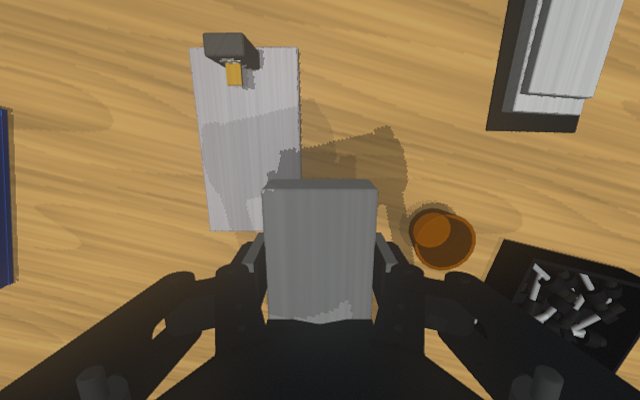

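The pad is at (250,140) with the post and brass pointer at (232,50). The held riser at (320,250) is square in the fingers. I'll check its offset in the hand.

```bash
python3 - <<'E'
from h import *
where()
p,R,s=tool(); f,P=padpose(); T=(P-p)@R*1000
m=(abs(T[...,1])<35)&(T[...,2]>-29)&(T[...,2]<-19)&(T[...,0]>-30)&(T[...,0]<60)
Q=T[m]; print("held z",np.median(Q[:,2]),"y",np.percentile(Q[Q[:,0]>15][:,1],[.5,99.5]),"x edge",np.percentile(Q[abs(Q[:,1])<20][:,0],99.7), rect(Q[:,:2]/1000))
plan(.4116,.3636,.10,14.9)
E
```

```text
t 15.92 tcp [402.  290.6 146.6] yaw 14.41 tilt [-0.0029 -0.001 ] w 0.595 F [ 0.4 -0.7 -3. ] g 63.1
pad [426.2 367.8 178.7 100.1  14.9] z 0.011174242886760688 origin [411.7 363.9]
post [493.2 385.3  33.3  30.   14.6]
held z -25.4016424248197 y [-24.87396843  26.03229408] x edge 38.132276740151994 [ 4.1  0.  70.  68.4 89.7]
turn [ 0.0001  0.0029 -0.0086] shift cm [ 2.8  -6.8   4.67] n>= 2
```

Emit:
jog_arm([
  [[4.5,0,0,0,0,0.003,-0.0086],[4.5,0.4,-1,0,0,0,0],[4.5,0.8,-2,0.5,0,0,0],[4.5,0.8,-2,1,0,0,0],[4.5,0.6,-1.3,1.5,0,0,0],[4.5,0.2,-0.5,1.7,0,0,0],[4.5,0,0,1.5,0,0,0],[4.5,0,0,1.5,0,0,0],[4.5,0,0,0.8,0,0,0],[4.5,0,0,0,0,0,0],[4.5,0,0,0,0,0,0],[4.5,0,0,0,0,0,0]],
])

```text
time: 16.97
tool_pos: [0.4116, 0.3649, 0.0631]
tool_rot: [-0.001, 0.991, 0.13, 0.001]
contact_force: [0.8, 1.0, -2.8]
gripper_width: 0.594
grasp_force: 63.2
```

```bash
python3 - <<'E'
from h import *
where(); padpose(); plan(.4117,.3638,.015,14.9)
E
```

```text
t 16.97 tcp [411.6 364.9  63.1] yaw 14.98 tilt [0.0019 0.0015] w 0.594 F [ 0.8  1.  -2.8] g 63.2
pad [453.4 375.3 121.9  99.7  14.8] z 0.01115147363888451 origin [438.9 371.5]
post [477.1 376.6  72.6  31.2  24.6]
turn [-0.0011 -0.0027  0.0014] shift cm [-0.03  0.11  4.84] n>= 2
```

Emit:
jog_arm([
  [[4.5,-0.05,0.11,1,-0.001,-0.0027,0.0014],[4.5,0,0,1.3,0,0,0],[4.5,0,0,1.2,0,0,0],[4.5,0,0,0.8,0,0,0],[4.5,0,0,0.4,0,0,0],[4.5,0,0,0.1,0,0,0],[4.5,0,0,0,0,0,0],[4.5,0,0,0,0,0,0]],
])

```text
time: 17.68
tool_pos: [0.4108, 0.3634, 0.0142]
tool_rot: [0.0, 0.992, 0.13, -0.001]
contact_force: [0.1, -0.2, -2.7]
gripper_width: 0.601
grasp_force: 63.3
```

```bash
python3 - <<'E'
from h import *
where(); plan(.4115,.3638,.0105,14.9)
E
```

```text
t 17.68 tcp [410.8 363.4  14.2] yaw 14.91 tilt [-0.0016 -0.001 ] w 0.601 F [ 0.1 -0.2 -2.7] g 63.3
turn [0.0006 0.0018 0.0003] shift cm [ 0.08 -0.02  0.37] n>= 1
```

Emit:
jog_arm([
  [[4.5,0.08,-0.02,0.2,0.0006,0.0018,0],[4.5,0,0,0.1,0,0,0],[4.5,0,0,0.08,0,0,0],[4.5,0,0,0.05,0,0,0],[4.5,0,0,0,0,0,0],[4.5,0,0,0,0,0,0]],
])

```text
time: 18.18
tool_pos: [0.4112, 0.3635, 0.0097]
tool_rot: [0.0, 0.992, 0.13, -0.0]
contact_force: [0.5, -0.8, -3.1]
gripper_width: 0.594
grasp_force: 63.2
```

Emit:
jog_arm([
  [[4.5,0,0,0.05,0,0,0],[4.5,0,0,0.05,0,0,0],[4.5,0,0,0.05,0,0,0],[4.5,0,0,0,0,0,0],[4.5,0,0,0,0,0,0]],
])

```text
time: 18.6
tool_pos: [0.4113, 0.3637, 0.0097]
tool_rot: [0.0, 0.992, 0.13, -0.001]
contact_force: [-5.0, -3.9, 9.6]
gripper_width: 0.589
grasp_force: 64.6
```

Emit:
jog_arm([
  [[5.2,0,0,-0.05,0,0,0],[5.4,0,0,0,0,0,0],[5.8,0,0,0,0,0,0],[6.5,0,0,0,0,0,0],[7,0,0,0,0,0,0],[7,0,0,0,0,0,0],[7,0,0,-1,0,0,0],[7,0,0,-2,0,0,0],[8.5,0,0,-3,0,0,0],[8.5,0,0,-3,0,0,0],[8.5,0,0,-2,0,0,0],[8.5,0,0,-1,0,0,0],[8.5,0,0,0,0,0,0],[8.5,0,0,0,0,0,0]],
])

```text
time: 19.77
tool_pos: [0.4112, 0.3635, 0.1287]
tool_rot: [0.0, 0.992, 0.13, -0.0]
contact_force: [0.0, -1.7, -0.5]
gripper_width: 0.997
grasp_force: 0.0
```

```bash
python3 - <<'E'
from h import *
where(); f,P=padpose("wrist","w6"); bands("wrist",[(.030,.038)],(.36,.46,.31,.43))
hsv=cv2.cvtColor(f["color"],cv2.COLOR_BGR2HSV)
m=(P[...,2]>.0075)&(P[...,2]<.06)&(hsv[...,1]<50)&(abs(P[...,0]-.426)<.12)&(abs(P[...,1]-.367)<.09)
print("pad+riser outline",rect(P[m][:,:2]))
plan(.5912,.1187,.13,10.1)
E
```

```text
t 19.77 tcp [411.2 363.5 128.7] yaw 14.92 tilt [-0.0002 -0.0001] w 0.997 F [ 0.  -1.7 -0.5] g 0.0
pad [426.  367.9 178.6  99.7  15. ] z 0.011074002343685923 origin [411.5 364. ]
post [477.8 377.8  69.3  30.7  22.5]
wrist 0.03 0.038 4881 z 35.1 rect [412.2 363.3  76.   52.   14.9] mean [414.  363.8  35. ]
pad+riser outline [426.  367.9 178.6  99.7  15. ]
turn [0.0015 0.0038 0.084 ] shift cm [13.55 27.21 -0.34] n>= 7
```

View pics/w6.png

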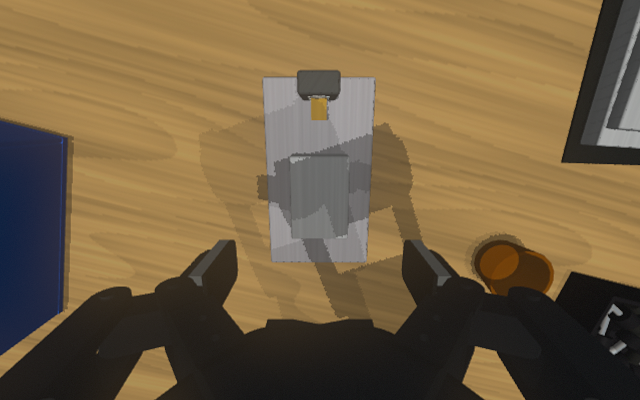

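Short riser on the pad at (320,195), within 1 mm and square. Now the mid riser.

Emit:
jog_arm([
  [[7.2,0,0,-1,0,0,0.084],[7.2,0.6,1.2,0,0,0.002,0],[7.2,1.3,2.6,0,0,0,0],[7.2,1.5,3,0,0,0,0],[7.2,1.5,3,0,0,0,0],[7.2,1.5,3,0,0,0,0],[7.2,1.5,3,0,0,0,0],[7.2,1.5,3,0,0,0,0],[7.2,1.5,3,0,0,0,0],[7.2,1.3,2.6,0,0,0,0],[7.2,0.9,1.9,0.8,0,0,0],[7.2,0.4,0.8,1.5,0,0,0],[7.2,0,0,2,0,0,0],[7.2,0,0,1.5,0,0,0],[7.2,0,0,0,0,0,0],[7.2,0,0,0,0,0,0],[7.2,0,0,0,0,0,0]],
])

```text
time: 21.28
tool_pos: [0.5919, 0.1201, 0.081]
tool_rot: [0.0, 0.996, 0.088, 0.001]
contact_force: [0.6, -0.6, -0.2]
gripper_width: 0.84
grasp_force: 0.0
```

```bash
python3 - <<'E'
from h import *
where(); bands("wrist",[(.018,.024),(.030,.036)],(.48,.7,.03,.2))
plan(.5913,.1187,.0175,10.1)
E
```

```text
t 21.28 tcp [591.9 120.1  81. ] yaw 10.14 tilt [ 0.0014 -0.0001] w 0.84 F [ 0.6 -0.6 -0.2] g 0.0
wrist 0.018 0.024 2525 z 22.0 rect [589.8 117.9 130.4  64.3  11.4] mean [611.4 121.3  22. ]
wrist 0.03 0.036 10720 z 34.1 rect [591.4 118.6 103.9  58.1  10.3] mean [595.2 119.3  34.1]
turn [ 0.0005 -0.0029  0.0008] shift cm [-0.14  0.14  6.43] n>= 2
```

Emit:
jog_arm([
  [[7.2,-0.1,0.14,1,0,-0.002,0],[7.2,0,0,1.7,0,0,0],[7.2,0,0,1.7,0,0,0],[7.2,0,0,1.2,0,0,0],[7.2,0,0,0.6,0,0,0],[7.2,0,0,0.15,0,0,0],[7.2,0,0,0,0,0,0],[7.2,0,0,0,0,0,0]],
])

```text
time: 22.0
tool_pos: [0.5918, 0.119, 0.0183]
tool_rot: [0.0, 0.996, 0.088, 0.0]
contact_force: [-0.5, 0.6, -0.9]
gripper_width: 0.845
grasp_force: 0.0
```

```bash
python3 - <<'E'
from h import *
where(); plan(.5914,.1187,.0175,10.2)
E
```

```text
t 22.0 tcp [591.8 119.   18.3] yaw 10.11 tilt [ 0.001  -0.0003] w 0.845 F [-0.5  0.6 -0.9] g 0.0
turn [ 0.0004 -0.0009 -0.0016] shift cm [-0.04  0.02  0.08] n>= 1
```

Emit:
jog_arm([
  [[6.6,-0.04,0.02,0.05,0,0,0],[6.2,0,0,0,0,0,0],[5.9,0,0,0,0,0,0],[5.6,0,0,0,0,0,0],[5.2,0,0,0,0,0,0],[5,0,0,0,0,0,0],[5,0,0,0,0,0,0],[5,0,0,0,0,0,0]],
])

```text
time: 22.67
tool_pos: [0.5915, 0.1187, 0.0181]
tool_rot: [0.0, 0.996, 0.088, 0.001]
contact_force: [-0.0, 0.1, 6.2]
gripper_width: 0.658
grasp_force: 64.5
```

```bash
python3 - <<'E'
from h import *
where()
E
```

```text
t 22.67 tcp [591.5 118.7  18.1] yaw 10.1 tilt [ 0.0011 -0.0001] w 0.658 F [-0.   0.1  6.2] g 64.5
```

Emit:
jog_arm([
  [[5,0,0,-0.3,0,0,0],[5,0,0,-0.8,0,0,0],[5,0,0,-1.5,0,0,0],[5,0,0,-2.5,0,0,0],[5,0,0,-3,0,0,0],[5,0,0,-2,0,0,0],[5,0,0,-0.8,0,0,0],[5,0,0,0,0,0,0]],
])

```text
time: 23.33
tool_pos: [0.5922, 0.1188, 0.1286]
tool_rot: [0.0, 0.996, 0.088, 0.002]
contact_force: [0.8, 0.5, -1.9]
gripper_width: 0.658
grasp_force: 64.2
```

```bash
python3 - <<'E'
from h import *
where(); plan(.4115,.3638,.125,14.9)
E
```

```text
t 23.33 tcp [592.2 118.8 128.6] yaw 10.1 tilt [ 0.0043 -0.    ] w 0.658 F [ 0.8  0.5 -1.9] g 64.2
turn [ 0.0009 -0.0042 -0.0837] shift cm [-11.16 -28.32   0.36] n>= 8
```

Emit:
jog_arm([
  [[5,0,0,0,0,-0.002,-0.0837],[5,-0.4,-1,0,0,0,0],[5,-0.9,-2.2,0,0,0,0],[5,-1.2,-3,0,0,0,0],[5,-1.2,-3,0,0,0,0],[5,-1.2,-3,0,0,0,0],[5,-1.2,-3,0,0,0,0],[5,-1.2,-3,0,0,0,0],[5,-1.2,-3,0,0,0,0],[5,-1.2,-3,0,0,0,0],[5,-0.9,-2.3,0,0,0,0],[5,-0.5,-1.4,0,0,0,0],[5,-0.1,-0.4,0,0,0,0],[5,0,0,0,0,0,0],[5,0,0,0,0,0,0],[5,0,0,0,0,0,0]],
])

```text
time: 24.67
tool_pos: [0.4099, 0.3625, 0.1255]
tool_rot: [0.001, 0.992, 0.129, -0.002]
contact_force: [0.4, -0.4, -0.8]
gripper_width: 0.659
grasp_force: 64.2
```

```bash
python3 - <<'E'
from h import *
where()
p,R,s=tool(); f,P=padpose("wrist","w7"); T=(P-p)@R*1000
m=(abs(T[...,1])<40)&(T[...,2]>-21)&(T[...,2]<-11)&(T[...,0]>-30)&(T[...,0]<75)
Q=T[m]; print("held z",np.median(Q[:,2]),"y",np.percentile(Q[Q[:,0]>20][:,1],[.5,99.5]),"x edge",np.percentile(Q[abs(Q[:,1])<20][:,0],99.7), "ang", rect(Q[Q[:,0]>20][:,:2]/1000))
plan(.4115,.3638,.055,14.9)
E
```

```text
t 24.67 tcp [409.9 362.5 125.5] yaw 14.81 tilt [-0.0032 -0.0017] w 0.659 F [ 0.4 -0.4 -0.8] g 64.2
pad [480.2 382.4  99.4  66.1 -75.1] z 0.011131715676313544 origin [476.3 396.9]
post [492.9 385.6  32.8  30.1  15.1]
held z -15.992039573359232 y [-27.8593501   29.00368027] x edge 51.84710329064906 ang [36.   0.6 58.2 32.  90. ]
turn [ 0.0006  0.0032 -0.0019] shift cm [ 0.17 -0.1   7.07] n>= 2
```

View pics/w7.png

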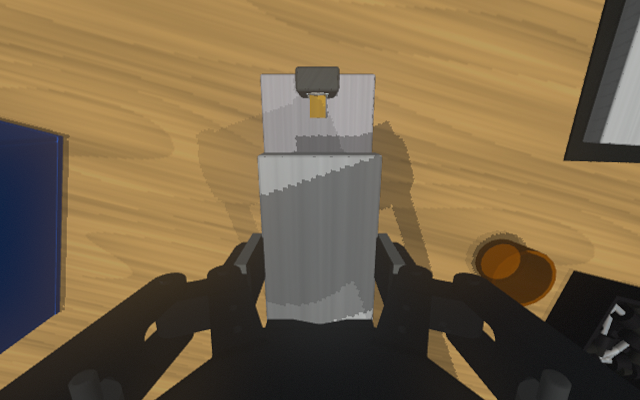

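The mid riser is held square at (320,235), in line with the pad and the pointer at (317,105). I'll lower it.

Emit:
jog_arm([
  [[5,0.17,-0.1,1,0.0006,0.0032,-0.0019],[5,0,0,1.7,0,0,0],[5,0,0,2,0,0,0],[5,0,0,1.5,0,0,0],[5,0,0,0.8,0,0,0],[5,0,0,0,0,0,0],[5,0,0,0,0,0,0]],
])

```text
time: 25.3
tool_pos: [0.4112, 0.3644, 0.0557]
tool_rot: [-0.0, 0.991, 0.13, -0.0]
contact_force: [0.3, 0.4, -1.1]
gripper_width: 0.657
grasp_force: 64.2
```

```bash
python3 - <<'E'
from h import *
where(); plan(.4115,.3638,.0345,14.9)
E
```

```text
t 25.3 tcp [411.2 364.4  55.7] yaw 14.97 tilt [-0.0002  0.0001] w 0.657 F [ 0.3  0.4 -1.1] g 64.2
turn [-0.0002  0.0002  0.0012] shift cm [0.02 0.06 2.12] n>= 1
```

Emit:
jog_arm([
  [[5,0.02,0.06,0.7,0,0,0.0012],[5,0,0,0.8,0,0,0],[5,0,0,0.5,0,0,0],[5,0,0,0.15,0,0,0],[5,0,0,0.05,0,0,0],[5,0,0,0.05,0,0,0],[5,0,0,0,0,0,0],[5,0,0,0,0,0,0]],
])

```text
time: 25.97
tool_pos: [0.4117, 0.3644, 0.034]
tool_rot: [-0.0, 0.992, 0.13, 0.001]
contact_force: [0.3, -0.3, -1.4]
gripper_width: 0.656
grasp_force: 64.3
```

```bash
python3 - <<'E'
from h import *
where(); plan(.4115,.3638,.0315,14.9)
E
```

```text
t 25.97 tcp [411.7 364.4  34. ] yaw 14.94 tilt [0.001 0.001] w 0.656 F [ 0.3 -0.3 -1.4] g 64.3
turn [-0.0007 -0.0012  0.0007] shift cm [-0.03  0.06  0.25] n>= 1
```

Emit:
jog_arm([
  [[5,-0.03,0.06,0.1,-0.0007,-0.0012,0],[5,0,0,0.08,0,0,0],[5,0,0,0.05,0,0,0],[5,0,0,0.05,0,0,0],[5,0,0,0,0,0,0],[5,0,0,0,0,0,0]],
])

```text
time: 26.47
tool_pos: [0.4114, 0.3636, 0.0311]
tool_rot: [0.0, 0.992, 0.13, -0.0]
contact_force: [-1.2, -0.6, 0.3]
gripper_width: 0.657
grasp_force: 64.5
```

Emit:
jog_arm([
  [[5,0,0,0.04,0,0,0],[5.6,0,0,0,0,0,0],[5.9,0,0,0,0,0,0],[6.2,0,0,0,0,0,0],[6.8,0,0,0,0,0,0],[7.3,0,0,0,0,0,0],[7.3,0,0,0,0,0,0],[7.3,0,0,-0.5,0,0,0],[7.3,0,0,-2,0,0,0],[7.3,0,0,-3,0,0,0],[7.3,0,0,-3,0,0,0],[7.3,0,0,-2,0,0,0],[7.3,0,0,0,0,0,0],[7.3,0,0,0,0,0,0]],
])

```text
time: 27.63
tool_pos: [0.4124, 0.3643, 0.1375]
tool_rot: [-0.001, 0.992, 0.13, 0.001]
contact_force: [-0.0, -0.1, -0.2]
gripper_width: 0.855
grasp_force: 0.0
```

```bash
python3 - <<'E'
from h import *
where(); f,P=padpose("wrist","w8"); bands("wrist",[(.042,.052)],(.34,.4675,.31,.43))
plan(.590,.118,.13,11.3)
E
```

```text
t 27.63 tcp [412.4 364.3 137.5] yaw 14.94 tilt [0.0027 0.0018] w 0.855 F [-0.  -0.1 -0.2] g 0.0
pad [425.4 367.6 179.2  99.5  14.9] z 0.011084614563115096 origin [410.9 363.7]
post [ 4.810e+02  3.736e+02  6.190e+01  6.050e+01 -1.000e-01]
wrist 0.042 0.052 7603 z 47.1 rect [412.  363.3 103.3  58.1  15. ] mean [414.9 364.1  47.1]
turn [0.0009 0.0024 0.0635] shift cm [12.78 27.56  0.43] n>= 7
```

View pics/w8.png

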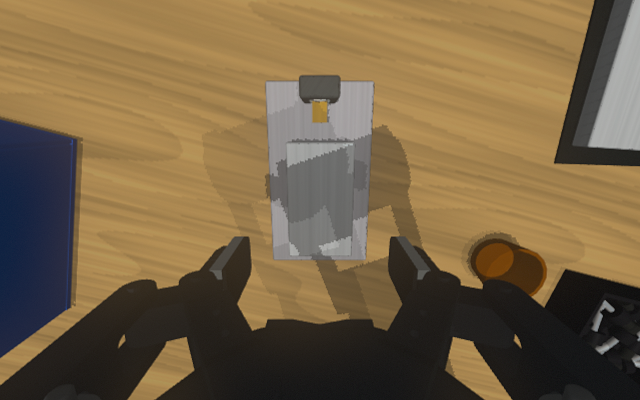

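The two-riser pile sits at (320,200), square on the pad, with its end just short of the pointer. Now the long riser.

Emit:
jog_arm([
  [[7.9,0,0,0,0,0.001,0.0635],[7.9,0.5,1,0,0,0,0],[7.9,1,2.2,0,0,0,0],[7.9,1.4,3,0,0,0,0],[7.9,1.4,3,0,0,0,0],[7.9,1.4,3,0,0,0,0],[7.9,1.4,3,0,0,0,0],[7.9,1.4,3,0,0,0,0],[7.9,1.4,3,0,0,0,0],[7.9,1.3,2.8,0,0,0,0],[7.9,1,2.2,1,0,0,0],[7.9,0.4,1,2,0,0,0],[7.9,0,0.2,2,0,0,0],[7.9,0,0,1,0,0,0],[7.9,0,0,0,0,0,0],[7.9,0,0,0,0,0,0],[7.9,0,0,0,0,0,0]],
])

```text
time: 29.15
tool_pos: [0.589, 0.12, 0.0763]
tool_rot: [0.0, 0.995, 0.099, 0.001]
contact_force: [0.7, 0.0, 0.5]
gripper_width: 0.922
grasp_force: 0.0
```

```bash
python3 - <<'E'
from h import *
where(); bands("wrist",[(.018,.025)],(.48,.7,.03,.2))
plan(.590,.118,.002,11.4)
E
```

```text
t 29.15 tcp [589.  120.   76.3] yaw 11.36 tilt [ 0.0014 -0.0001] w 0.922 F [0.7 0.  0.5] g 0.0
wrist 0.018 0.025 14015 z 22.1 rect [589.7 118.  129.4  64.2  11.4] mean [595.3 119.1  22.1]
turn [ 0.0005 -0.0024 -0.0007] shift cm [0.02 0.22 7.49] n>= 2
```

Emit:
jog_arm([
  [[7.9,0.05,0.2,1,0,-0.001,0],[7.9,0,0,2,0,0,0],[7.9,0,0,2,0,0,0],[7.9,0,0,1.4,0,0,0],[7.9,0,0,0.8,0,0,0],[7.9,0,0,0.2,0,0,0],[7.9,0,0,0,0,0,0],[7.9,0,0,0,0,0,0]],
])

```text
time: 29.87
tool_pos: [0.5903, 0.1179, 0.0025]
tool_rot: [0.0, 0.995, 0.099, 0.001]
contact_force: [0.1, -0.4, -0.0]
gripper_width: 0.927
grasp_force: 0.0
```

```bash
python3 - <<'E'
from h import *
where(); plan(.590,.118,.002,11.4)
E
```

```text
t 29.87 tcp [590.3 117.9   2.5] yaw 11.31 tilt [ 0.0011 -0.0002] w 0.927 F [ 0.1 -0.4 -0. ] g 0.0
turn [ 0.0004 -0.001  -0.0016] shift cm [-0.03 -0.02  0.05] n>= 1
```

Emit:
jog_arm([
  [[7.3,0,0,0,0,-0.001,-0.0016],[6.9,0,0,0,0,0,0],[6.6,0,0,0,0,0,0],[6.3,0,0,0,0,0,0],[6,0,0,0,0,0,0],[5.5,0,0,0,0,0,0],[5.5,0,0,0,0,0,0],[5.5,0,0,0,0,0,0],[5.5,0,0,-0.3,0,0,0],[5.5,0,0,-0.8,0,0,0],[5.5,0,0,-1.5,0,0,0],[5.5,0,0,-2.5,0,0,0],[5.5,0,0,-3,0,0,0],[5.5,0,0,-3,0,0,0],[5.5,0,0,-3,0,0,0],[5.5,0,0,-1.5,0,0,0],[5.5,0,0,-0.5,0,0,0],[5.5,0,0,0,0,0,0],[5.5,0,0,0,0,0,0]],
])

```text
time: 31.45
tool_pos: [0.5887, 0.1177, 0.1608]
tool_rot: [0.0, 0.995, 0.099, -0.002]
contact_force: [-0.3, 0.3, -4.1]
gripper_width: 0.73
grasp_force: 66.9
```

```bash
python3 - <<'E'
from h import *
where(); plan(.475,-.12,.17,14.5); plan(.455,-.30,.17,14.5)
E
```

```text
t 31.45 tcp [588.7 117.7 160.8] yaw 11.39 tilt [-0.0042 -0.0008] w 0.73 F [-0.3  0.3 -4.1] g 66.9
turn [-0.0002  0.0042 -0.0543] shift cm [-16.96  20.17  -0.92] n>= 6
turn [-0.0002  0.0042 -0.0543] shift cm [-23.4   37.09  -0.92] n>= 10
```

Emit:
jog_arm([
  [[5.5,0,0,-1,0,0.003,-0.0543],[5.5,-0.63,1,0,0,0,0],[5.5,-1.26,2,0,0,0,0],[5.5,-1.77,2.8,0,0,0,0],[5.5,-1.77,2.8,0,0,0,0],[5.5,-1.77,2.8,0,0,0,0],[5.5,-1.77,2.8,0,0,0,0],[5.5,-1.77,2.8,0,0,0,0],[5.5,-1.77,2.8,0,0,0,0],[5.5,-1.77,2.8,0,0,0,0],[5.5,-1.77,2.8,0,0,0,0],[5.5,-1.77,2.8,0,0,0,0],[5.5,-1.77,2.8,0,0,0,0],[5.5,-1.77,2.8,0,0,0,0],[5.5,-1.4,2.2,0,0,0,0],[5.5,-0.7,1.1,0,0,0,0],[5.5,0,0,0,0,0,0],[5.5,0,0,0,0,0,0],[5.5,0,0,0,0,0,0]],
])

```text
time: 33.03
tool_pos: [0.4552, -0.299, 0.1712]
tool_rot: [-0.001, 0.992, 0.126, 0.0]
contact_force: [-0.2, -0.2, -3.8]
gripper_width: 0.733
grasp_force: 66.9
```

```bash
cat >> h.py <<'E'
def cradle(n="wrist",name=None):
    f,P,b=bands(n,[],(.33,.58,-.48,-.30),name)
    r=regions_of("cradle",f)[0]; m=b&cv2.dilate(r["pixels"].astype(np.uint8),np.ones((3,3))).astype(bool)
    z=P[...,2]
    for lo,hi in((.005,.013),(.0155,.024),(.005,.024)):
        Q=P[m&(z>lo)&(z<hi)]; print(n,round(r["p"],2),lo,hi,rect(Q[:,:2]),np.median(Q[:,2]))
    return f,P
E
python3 - <<'E'
from h import *
where(); f,P=cradle("wrist","w9"); p,R,s=tool(); T=(P-p)@R*1000
m=(abs(T[...,1])<42)&(T[...,2]>-25)&(T[...,2]<-14)&(T[...,0]>-30)&(T[...,0]<90)
Q=T[m]; print("held z",np.median(Q[:,2]),"x edge",np.percentile(Q[abs(Q[:,1])<20][:,0],99.7), "ang", rect(Q[Q[:,0]>20][:,:2]/1000))
cradle("top"); plan(.454,-.390,.17,14.4)
E
```

```text
t 33.03 tcp [ 455.2 -299.   171.2] yaw 14.5 tilt [0.0002 0.002 ] w 0.733 F [-0.2 -0.2 -3.8] g 66.9
wrist 0.64 0.005 0.013 [ 473.4 -400.   176.6   68.7   27.6] 0.00895806261351167
wrist 0.64 0.0155 0.024 [ 537.3 -367.8   73.8   19.1  -75.4] 0.01901073951277827
wrist 0.64 0.005 0.024 [ 466.5 -387.9  166.    73.8   15.7] 0.009190118387597167
held z -18.53952859142508 x edge 63.79179083491312 ang [41.9  0.7 64.2 43.8 90. ]
top 0.46 0.005 0.013 [ 425.5 -420.9   54.5   27.6   14.6] 0.008409196797287183
top 0.46 0.0155 0.024 [0. 0. 0. 0. 0.] nan
top 0.46 0.005 0.024 [ 425.5 -420.9   54.5   27.6   14.6] 0.008537577582076064
turn [-0.0001 -0.0014  0.0033] shift cm [-2.44  8.76  0.22] n>= 3
  return _methods._mean(a, axis=axis, dtype=dtype,
  ret = ret.dtype.type(ret / rcount)
```

View pics/w9.png

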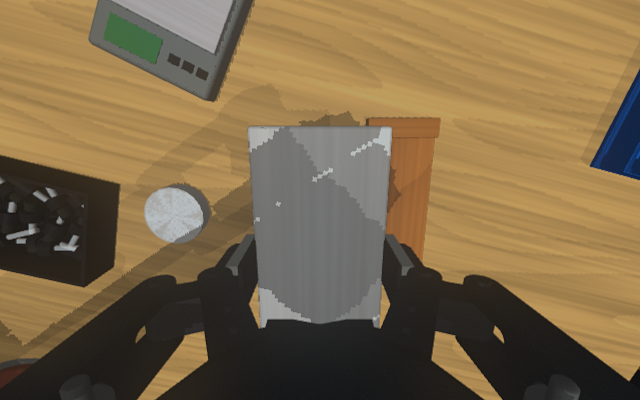

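The cradle shows at (410,190) beyond the held riser, with its far lip at (403,127). The lip fit puts the cradle centre near (455,-389), yaw 14.5°.

Emit:
jog_arm([
  [[5.5,0,0,0,0,-0.001,0],[5.5,-0.4,1.3,0,0,0,0],[5.5,-0.7,2.7,0,0,0,0],[5.5,-0.7,2.7,0,0,0,0],[5.5,-0.4,1.5,1,0,0,0],[5.5,-0.1,0.4,2,0,0,0],[5.5,0,0,2,0,0,0],[5.5,0,0,2,0,0,0],[5.5,0,0,1,0,0,0],[5.5,0,0,0,0,0,0],[5.5,0,0,0,0,0,0],[5.5,0,0,0,0,0,0]],
])

```text
time: 34.23
tool_pos: [0.4557, -0.39, 0.0939]
tool_rot: [0.001, 0.992, 0.126, 0.001]
contact_force: [0.3, -0.5, -3.8]
gripper_width: 0.728
grasp_force: 67.0
```

```bash
python3 - <<'E'
from h import *
where(); f,P,b=bands("wrist",[(.0165,.022)],(.505,.58,-.43,-.30))
p,R,s=tool(); T=(P-p)@R*1000
m=(abs(T[...,1])<42)&(T[...,2]>-25)&(T[...,2]<-14)&(T[...,0]>0)&(T[...,0]<75)
print("held",rect(T[m][:,:2]/1000))
plan(.4553,-.3889,.03,14.5)
E
```

```text
t 34.23 tcp [ 455.7 -390.    93.9] yaw 14.52 tilt [ 0.0022 -0.0021] w 0.728 F [ 0.3 -0.5 -3.8] g 67.0
wrist 0.0165 0.022 2816 z 19.2 rect [ 536.4 -368.3   74.3   19.9  -75.5] mean [ 536.6 -368.    19.1]
held [32.1  0.  83.9 64.2 89.9]
turn [ 0.0032 -0.0019  0.0003] shift cm [-0.02 -0.13  6.43] n>= 2
```

Emit:
jog_arm([
  [[5.5,-0.06,-0.08,1,0.003,-0.002,0],[5.5,0,0,2,0,0,0],[5.5,0,0,2,0,0,0],[5.5,0,0,1.5,0,0,0],[5.5,0,0,0.9,0,0,0],[5.5,0,0,0.4,0,0,0],[5.5,0,0,0.2,0,0,0],[5.5,0,0,0,0,0,0],[5.5,0,0,0,0,0,0]],
])

```text
time: 35.03
tool_pos: [0.4546, -0.3891, 0.0135]
tool_rot: [-0.0, 0.992, 0.126, -0.0]
contact_force: [0.2, -1.3, -3.2]
gripper_width: 0.731
grasp_force: 67.0
```

```bash
python3 - <<'E'
from h import *
where(); plan(.4549,-.389,.0075,14.5)
E
```

```text
t 35.03 tcp [ 454.6 -389.1   13.5] yaw 14.5 tilt [-0.0008  0.0007] w 0.731 F [ 0.2 -1.3 -3.2] g 67.0
turn [-0.0009  0.0006  0.0001] shift cm [ 0.03 -0.    0.6 ] n>= 1
```

Emit:
jog_arm([
  [[5.5,0.02,0,0.2,-0.0009,0.0006,0],[5.5,0,0,0.15,0,0,0],[5.5,0,0,0.1,0,0,0],[5.5,0,0,0.08,0,0,0],[5.5,0,0,0.05,0,0,0],[5.5,0,0,0,0,0,0],[5.5,0,0,0,0,0,0]],
])

```text
time: 35.62
tool_pos: [0.4543, -0.3885, 0.0081]
tool_rot: [-0.001, 0.992, 0.126, -0.001]
contact_force: [-4.2, 3.9, 5.5]
gripper_width: 0.736
grasp_force: 68.1
```

Emit:
jog_arm([
  [[6.2,0,0,0,0,0,0],[6.5,0,0,0,0,0,0],[6.8,0,0,0,0,0,0],[7.3,0,0,0,0,0,0],[7.9,0,0,0,0,0,0],[7.9,0,0,0,0,0,0],[7.9,0,0,-0.5,0,0,0],[7.9,0,0,-2,0,0,0],[7.9,0,0,-3,0,0,0],[7.9,0,0,-3,0,0,0],[7.9,0,0,-3,0,0,0],[7.9,0,0,-2,0,0,0],[7.9,0,0,0,0,0,0],[7.9,0,0,0,0,0,0]],
])

```text
time: 36.78
tool_pos: [0.4551, -0.3893, 0.1435]
tool_rot: [0.001, 0.992, 0.126, 0.0]
contact_force: [0.7, 0.7, 0.4]
gripper_width: 0.922
grasp_force: 0.0
```

```bash
python3 - <<'E'
from h import *
where(); f,P,b=bands("wrist",[(.0245,.031)],(.33,.58,-.48,-.30),"w10")
z=P[...,2]
for a,c in((.505,.58),(.33,.40)):
    Q=P[b&(z>.0165)&(z<.0225)&(P[...,0]>a)&(P[...,0]<c)]; print("lip",rect(Q[:,:2]))
bands("top",[(.0245,.031)],(.33,.58,-.48,-.30))
g=grab_frame("scene"); cv2.imwrite("pics/s2.png",cv2.resize(g["color"][110:320,150:550],(800,420),interpolation=3))
E
```

```text
t 36.78 tcp [ 455.1 -389.3  143.5] yaw 14.5 tilt [ 0.0011 -0.0013] w 0.922 F [0.7 0.7 0.4] g 0.0
wrist 0.0245 0.031 8543 z 27.0 rect [ 454.4 -389.3  129.2   64.1   14.5] mean [ 458.7 -388.2   27. ]
lip [ 536.6 -368.3   74.2   19.3  -75.5]
lip [ 372.8 -411.2   73.4   20.7  -75.6]
top 0.0245 0.031 396 z 26.7 rect [ 474.9 -382.5  134.9   64.5   13. ] mean [ 477.4 -374.9   26.8]
```

View pics/w10.png

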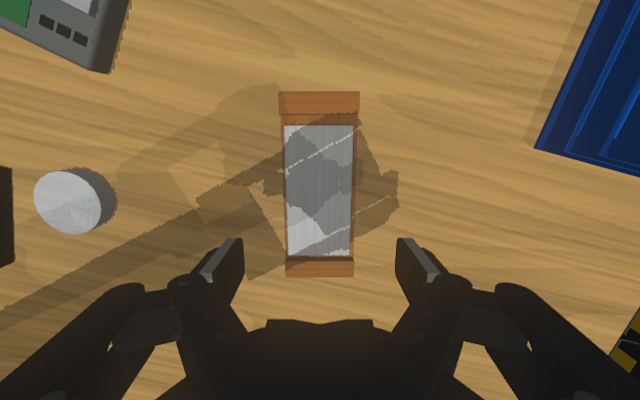

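View pics/s2.png

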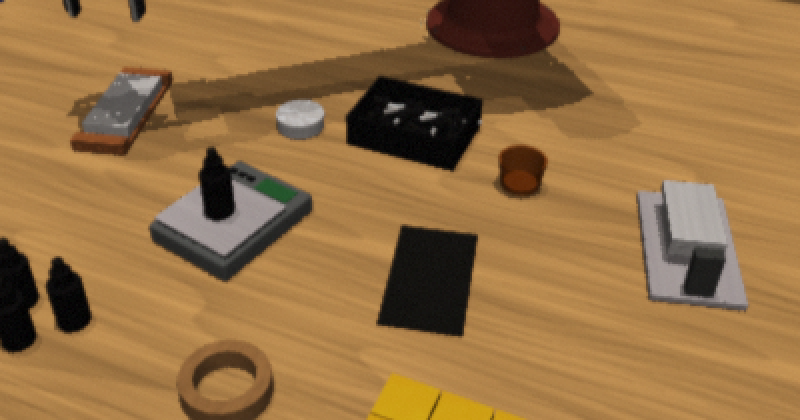

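In the wrist view the long riser lies between the lips at (320,190), within 0.5 mm of centre. The scene view shows the bottle upright on the pan (217,185), the pile on the pad (693,220) and an empty mat. Handing in.

```bash
python3 -c "
from plant import *
print(job_done())"
```

```text
the job is handed in; nothing more can be done
None
```

The job is handed in after about 37 s of robot time: the bottle stands upright mid-pan, short + mid (36 mm, level with the pointer) are piled on the pad with short underneath, and long lies centred in the cradle, each within about 1 mm by camera.

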